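# Switch off the warming crock and hold its lid half open

### The arm

A 6-joint arm with a two-finger parallel gripper is mounted at the origin on the work surface. World frame = base frame: x ahead of the robot, y to its left, z up, the work surface at z = 0. Lengths are in m, angles in rad, forces in N, time in s.
With the tool pointing down it reaches from about 0.25 to 0.775 m from the base axis. Payload 4 kg.
Tool frame: the origin (TCP) lies at the very end of the fingers, on their centre line; the grasp point (between the pads) lies 19 mm behind it; z points along the fingers, y is the direction in which the jaws open and shut (so a half turn about z gives the same grasp; the last joint's range is limited). The gripper opens to 94 mm and grips with 3 to 60 N. Pads are 16 mm wide; open, the fingers measure 119 mm over their backs; the gripper's body (75 mm by 177 mm) begins 78 mm behind the grasp point.
Start: joints at [1.089, 0.087, 1.371, -0, 1.684, -0.103], TCP at [0.203, 0.511, 0.206] pointing down, gripper open.
Joint ranges: [-3.1, 3.1], [-0.76, 2.03], [0.27, 2.55], [-1.08, 4.22], [0.17, 2.65], [-2.57, 2.57]. Speed limits (rad/s): [2.79, 2.79, 3.14, 3.14, 3.14, 3.14].

### API

Orientations are given as [roll, pitch, yaw] about the fixed x, y, z axes, in that order (R = Rz(yaw) Ry(pitch) Rx(roll)).
In Python, from bench import robot, cams, models gives the robot as it stands.
- The arm moves only by the tool step_arm, never from a script. Its argument "series" is a list of rows, each a list of 5 numbers: the gripper command: -1 is shut, 1 is fully open, values between are in proportion, then the shift along the tool's x, y, z in mm, then the turn about the tool's z in degrees. A call has 1 to 20 rows; each row is the pose to reach, as a shift and turn from the pose commanded when the call began, along the tool's axes at that moment; what a row does not reach only later rows make up. A row lasts 1/8 s, in which the tool goes at most 62.5 mm and 10.7 degrees, less where a joint would pass 70% of its speed; a pose out of reach is approached as far as the arm can. A call with a gripper value outside its range is refused whole. The fingers move at their own pace and stop on an object; the grip force is fixed at half the most. Time passes only in rows, so rows that repeat a pose let the fingers close. It gives the time, the measured TCP pose, the force and the opening at its end, in the units of the state.
- robot.get_obs(): the state, without advancing time (a new reading comes with each control period).
- cams.snapshot(name): name is "scene" or "side" or "wrist"; returns a dict with "pixels" (480x640x3 uint8, red, green, blue), "fov_y" (degrees; the focal length in pixels is half the picture's height over the tangent of half this angle, whatever the lens; pixels are square), "cx", "cy" (the principal point, pixels), "R" (3x3) and "t" (3): a world point X has camera coordinates R X + t. Camera axes: x right, y down, z forward; pixel columns grow to the right and rows downward; lengths in m; the calibration is good to about 2 mm. A picture is of the moment at which its call begins. There is no depth.
- robot.close_job(): hands the job in, once; it reports no verdict.
Trained networks look in a picture, given as the dict that the camera call returned (one of the last four; its "shot" number tells which), for a name from the list of things; names that differ only in an ending like _2 or _b are one class to them, and where a whole thing is asked for, a point or a joint stands for the part that bears it (a point fixed in the world has none). Each returns a list of dicts, best first, with "p" (0 to 1); they miss things now and then, are a little off and sometimes report something else, mostly with a low value. They report only what shows in the picture. A call takes as long as a camera call. They do not tell look-alikes from the thing itself.
- models.find_in(picture, label): "position" ([x, y, z] in m, in world coordinates, good to about 4 mm: the middle of the surface that is visible of it).
- models.pinpoint(picture, label): "position" ([x, y, z] in m, in world coordinates, good to about 4 mm: a listed point, or the origin of a listed thing).
The state is a dict: "time": time; "joint_positions": joint angles; "qvel": joint speeds; "joint_torque": joint torques, N m; "tool_pos": TCP position; "ee_rot": TCP orientation; "wrist_force": force on the tool from outside, world axes, zero at the start; "wrist_torque": the same for the moment, N m; "width": finger opening in m.
Only numpy, scipy, OpenCV 4.12 (cv2) and the standard library are available. Lean on these libraries where they do the work, as an engineer would, in place of code of your own. Each camera call takes 0.05 s, during which the arm holds its last target. There are 200 camera calls.

### The job

Switch the warming crock off by flipping the red-knobbed toggle on its grey isolator box fully over, away from the red dot to the white dot; only then lift the crock's hinged lid by its steel bar and hold it 45 degrees open (give or take 8) to vent. The lid falls shut by itself and must not be dropped, so finish with the gripper still holding it steady at that angle, and leave the other things on the worktop where they are.

Things in the scene. Friction and masses are not known exactly. Their poses are not given: they have to be found in the camera images.
- crock: white ceramic crock, 150 mm in diameter, standing on a round steel warming base 184 mm in diameter and 34 mm high; fixed to the worktop. Origin at the centre of its underside; z up, +x points from the centre to the lid's hinge, so the lid's bar is on the -x side (roughly towards the robot). Crock rim 119 mm above the worktop.
- lid_hinge (a point): point on the middle of the lid's hinge axis: in the crock's frame at x = +84 mm, y = 0, z = 125 mm. The hinge axis runs along the crock's y.
- lid_bar (a point): centre of the lid's round steel bar, 12 mm thick, along the crock's y, 88 mm clear between its two side rods; moves with the lid. Lid shut: 205 mm from the hinge towards the crock's -x, 12 mm above the hinge (137 mm above the worktop), 38 mm of free air between bar and lid edge, nothing under it. It can turn between gripper pads: the gripper need not tilt. Site axes turn with the lid.
- crock_lid (a joint): opening angle of the lid in rad: 0 shut (as it starts), grows as the bar rises (45 degrees = 0.785), stop at 1.3. Disc 158 mm in diameter; with handle about 0.4 kg (varies), no spring, falls shut from every angle when let go; about 1.5 to 2.5 N upward at the bar carries it.
- isolator: grey isolator box 110 x 75 x 45 mm high (x, y, z), fixed to the worktop, to the left or the right of the crock. Origin at the centre of its underside; its +x points from the red dot (on) on its top to the white dot (off). The toggle's pivot is in the middle of its top, 45 mm above the worktop, with its axis along the box's y.
- toggle_knob (a point): centre of the red ball knob, 26 mm in diameter, at the end of the toggle's 12 mm thick steel stem, 75 mm from the pivot. At the start it leans 34 degrees towards the box's -x (on): knob 42 mm to -x of the pivot and 62 mm above it.
- toggle (a joint): toggle angle in rad from its on position: 0 on (as it starts), 0.6 upright, 1.2 fully off, leaning 34 degrees towards the box's +x. Its weight tips it to the nearer end past upright; about 1 N at the knob flips it.
- bowl_outer: bystander: glass bowl, 150 mm in diameter, 70 mm high, origin under its centre; stands left or right of the crock, opposite the isolator
- bowl_inner: bystander: smaller greenish glass bowl, 116 mm in diameter, nested in the other bowl
- spray_arm: bystander: grey plastic dishwasher spray arm 380 mm long (along its y), 28 mm high, lying behind the crock
- filter_disc: bystander: stainless filter disc 110 mm in diameter, lying flat behind the crock to the left
- brush: bystander: bamboo scrubbing brush 233 mm long (along its x), 36 mm high, lying behind to the right
- rinse_bottle: bystander: blue bottle 60 mm in diameter, 130 mm high, standing far left beside the plate rack
Mind the look-alikes: they are no part of the job. What is shaped like the crock but blue or green is not meant. What is shaped like the isolator but pink is not meant.

How it is judged:
On the way, in this order (a step that is already met when the one before it is completed fails the run):
1. the toggle is flipped fully to off while the lid is shut (value of joint toggle above 1.05 rad and value of joint crock_lid below 0.1 rad), for 0.2 s.
2. the lid is 45 degrees open, within 8, held by the gripper (value of joint crock_lid between 0.645 and 0.925 rad and contact force between crock_lid and the fingers above 0.5 N), for 0.3 s.
At the end, for the whole second after the job is handed in: Through the last second the toggle is off (over 1.05 rad), the lid stands at 45 degrees within 8 degrees (0.645 to 0.925 rad) and still (under 0.1 rad/s), carried by the gripper's fingers (contact over 0.5 N), and every bystander is within 30 mm of where it started (all of step 2 and value of joint toggle above 1.05 rad and velocity of joint crock_lid between -0.1 and 0.1 rad/s and distance of each of bowl_outer, bowl_inner, spray_arm, filter_disc, brush, rinse_bottle from where it was at the start of the episode below 0.03 m); the arm keeps its last pose, push and grip.
It fails at once if the lid is opened while the crock is still switched on (value of joint crock_lid above 0.12 rad and value of joint toggle below 1.05 rad).
It fails at once if the lid is dropped (falls shut faster than 2 rad/s) (velocity of joint crock_lid below -2 rad/s).
It fails at once if a bystander is moved by more than 30 mm (distance of any of bowl_outer, bowl_inner, spray_arm, filter_disc, brush, rinse_bottle from where it was at the start of the episode above 0.03 m).
It also fails if it takes over 48 s, if anything falls off the work surface, if the arm or the gripper's body presses on something with over 40 N, if the wrist force passes 120 N, or if a joint passes its speed limit or range.

## Working session

There is one attempt and no reset: what is moved stays moved. The work goes in short steps, Python scripts to look and compute and a tool call to move; the robot and the scene stay as the last step left them, time stands still between calls to the robot, and variables do not carry over. Pictures are saved under pics/ and viewed, about 8 in all and at most 12, crops included, and the job is handed in when it is done.

Besides the shell and the picture viewer there is one more tool, called by a JSON object that holds its "api" and its "payload". step_arm: Moves the arm, as the interface text tells. Its arguments: {"type":"object","properties":{"series":{"type":"array","items":{"type":"array","items":{"type":"number"}}}},"required":["series"]}

```bash
mkdir -p pics; python3 - <<'E'
from bench import robot,cams,models
import cv2
o=robot.get_obs();print(o['time'],o['tool_pos'],o['ee_rot'],o['width'],o['wrist_force'])
for n in ["scene","side"]:
    s=cams.snapshot(n);cv2.imwrite(f"pics/{n}0.png",s["pixels"][:,:,::-1])
    for l in ["crock","lid_hinge","lid_bar","isolator","toggle_knob","bowl_outer"]:
        print(n,l,[(r["p"],[round(v,3) for v in r["position"]]) for r in models.pinpoint(s,l)[:4]])
E
```

```text
0.0 [0.20314048 0.51051622 0.20431406] [-3.13939959e+00 -2.13063042e-04  2.76279111e+00] 0.09379577230220887 [ 0.69933835  0.13661843 -0.62908261]
scene crock [(0.96, [0.333, -0.143, -0.003]), (0.77, [0.595, 0.029, 0.002]), (0.58, [0.318, 0.236, -0.001])]
scene lid_hinge [(0.66, [0.389, 0.287, 0.131]), (0.63, [0.678, 0.057, 0.121])]
scene lid_bar [(0.9, [0.216, 0.176, 0.136]), (0.59, [0.212, -0.148, 0.136]), (0.57, [0.485, -0.01, 0.136])]
scene isolator [(0.81, [0.478, -0.325, -0.006]), (0.57, [0.313, -0.407, 0.004])]
scene toggle_knob [(0.58, [0.278, -0.381, 0.109]), (0.51, [0.433, -0.314, 0.102])]
scene bowl_outer [(0.83, [0.549, 0.33, -0.001])]
side crock [(0.76, [0.331, -0.149, 0.001]), (0.66, [0.317, 0.244, 0.001]), (0.58, [0.6, 0.032, 0.002]), (0.38, [0.487, -0.008, 0.136])]
side lid_hinge [(0.78, [0.676, 0.056, 0.122]), (0.69, [0.416, -0.145, 0.123]), (0.66, [0.387, 0.288, 0.124])]
side lid_bar [(0.87, [0.215, 0.173, 0.141]), (0.83, [0.212, -0.152, 0.138]), (0.69, [0.489, -0.006, 0.139])]
side isolator [(0.96, [0.315, -0.406, -0.0]), (0.85, [0.478, -0.33, 0.001])]
side toggle_knob [(0.67, [0.439, -0.313, 0.107]), (0.47, [0.277, -0.383, 0.104])]
side bowl_outer [(0.89, [0.551, 0.329, 0.004])]
```

View pics/scene0.png

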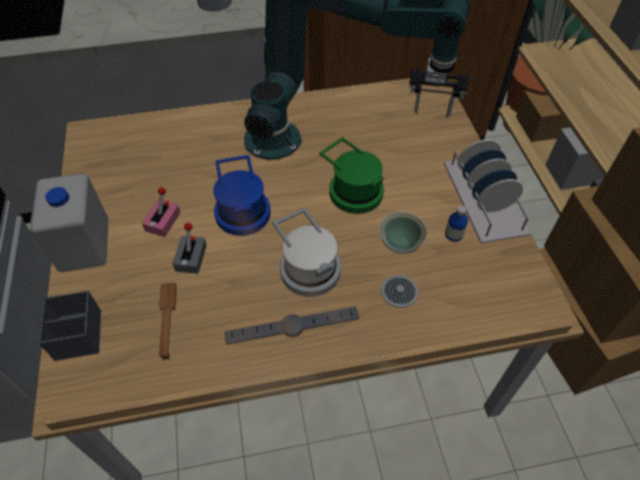

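View pics/side0.png

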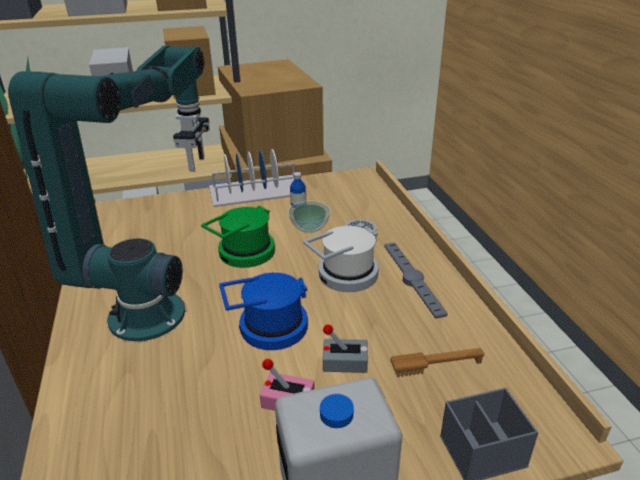

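The scene picture shows three crocks: blue at (240,200), green at (357,180) and white at (310,258). It also shows two isolators: pink at (160,217) and grey at (189,252). The white crock and the grey isolator fit the description. I'll confirm both in one enlarged crop, with the hypothesised geometry drawn over it.

```bash
cat > h.py <<'E'
import numpy as np,cv2
from bench import robot,cams,models
def proj(s,P):
    P=np.atleast_2d(P);c=P@np.array(s["R"]).T+np.array(s["t"]);f=240/np.tan(np.radians(s["fov_y"])/2)
    return np.c_[f*c[:,0]/c[:,2]+s["cx"],f*c[:,1]/c[:,2]+s["cy"]]
def fr(o,yaw,P):
    a=np.radians(yaw);R=np.array([[np.cos(a),-np.sin(a),0],[np.sin(a),np.cos(a),0],[0,0,1]])
    return np.atleast_2d(P)@R.T+np.array([o[0],o[1],0])
def tool(P):
    """world point(s) -> shift in mm along current tool axes"""
    o=robot.get_obs();from scipy.spatial.transform import Rotation as Ro
    return (np.atleast_2d(P)-o["tool_pos"])@Ro.from_euler("xyz",o["ee_rot"]).as_matrix()*1000
E
python3 - <<'E'
from h import *
ims=[]
ISO=(.478,-.327);YI=-18.;CR=(.598,.030);YC=18.7
for n,b1,b2 in [("scene",(140,200,220,290),(250,190,370,300)),("side",(250,310,390,420),(290,210,410,300))]:
    s=cams.snapshot(n);K=4
    im=cv2.resize(s["pixels"][:,:,::-1],None,fx=K,fy=K,interpolation=cv2.INTER_CUBIC)
    def line(P,c,cl=False): cv2.polylines(im,[np.int32(proj(s,P)*K+K/2)],cl,c,1)
    line(fr(ISO,YI,[[a*.055,b*.0375,.045] for a,b in [(1,1),(1,-1),(-1,-1),(-1,1)]]),(0,255,0),True)
    line(fr(ISO,YI,[[0,0,.045],[-.042,0,.107]]),(0,255,255))
    line(fr(CR,YC,[[.084,0,.125],[-.121,0,.137]]),(0,0,255))
    line(fr(CR,YC,[[-.121,-.044,.137],[-.121,.044,.137]]),(0,255,0))
    for b in(b1,b2):
        ims.append(cv2.resize(im[b[1]*K:b[3]*K,b[0]*K:b[2]*K],(400,300)))
cv2.imwrite("pics/chk.png",np.vstack([np.hstack(ims[:2]),np.hstack(ims[2:])]))
E
```

```text
(no output)
```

View pics/chk.png

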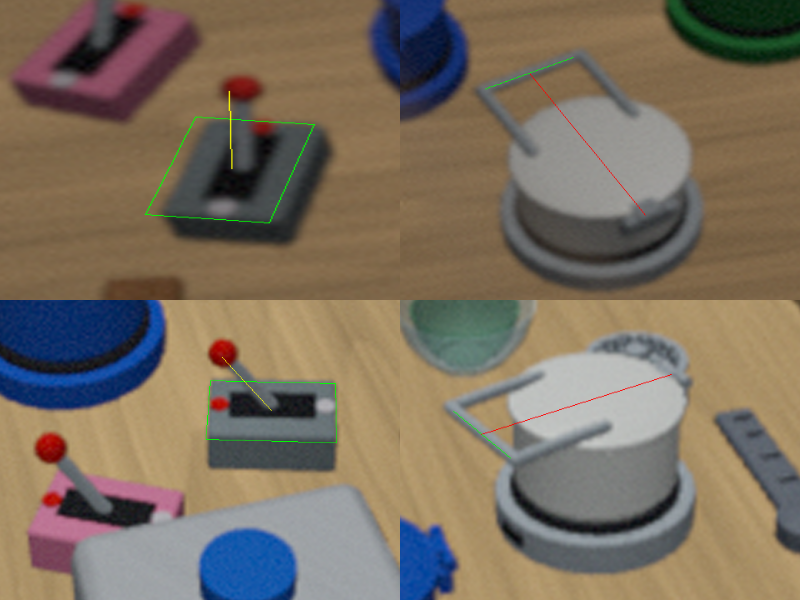

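The enlarged crop confirms it: the grey box has its red dot towards the robot and its white dot away, and its knob leans to the red side. The white crock's bar and hinge match the overlay. Now I'll compute the moves.

```bash
python3 - <<'E'
from h import *
k=np.array([.437,-.313]);u=np.array([np.cos(np.radians(-18)),np.sin(np.radians(-18))])
a=k-.05*u
print(a,tool([[*a,.22],[*a,.095]]).round(1))
E
```

```text
[ 0.38944717 -0.29754915] [[-471.9 -682.5  -14.6]
 [-471.9 -682.5  110.4]]
```

{"api": "step_arm", "payload": {"series": [[-1,-36,-52,-16,0],[-1,-472,-682,-16,-4],[-1,-472,-682,-16,-4],[-1,-472,-682,-16,-4],[-1,-472,-682,-16,-4],[-1,-472,-682,-16,-4],[-1,-472,-682,-16,-4],[-1,-472,-682,-16,-4],[-1,-472,-682,-16,-4],[-1,-472,-682,-16,-4],[-1,-472,-682,-16,-4],[-1,-472,-682,-16,-4],[-1,-472,-682,-16,-4],[-1,-472,-682,-16,-4],[-1,-472,-682,-16,-4],[-1,-472,-682,-16,-4],[-1,-472,-682,-16,-4],[-1,-472,-682,-16,-4],[-1,-472,-682,-16,-4],[-1,-472,-682,-16,-4]]}}

```text
time: 3.3
tool_pos: [0.3898, -0.2969, 0.2216]
ee_rot: [3.142, 0.0, 2.833]
wrist_force: [0.2, -0.6, 0.1]
width: 0.0002
```

```bash
python3 - <<'E'
from h import *
o=robot.get_obs();print(o['time'],o['tool_pos'],np.degrees(o['ee_rot']),o['joint_positions'],o['width'])
ps=[]
for n in("scene","side","wrist"):
    s=cams.snapshot(n)
    for l in("toggle_knob","isolator"):print(n,l,[(r["p"],np.round(r["position"],3)) for r in models.pinpoint(s,l)[:3]])
a=np.array([.437,-.313]);u=np.array([np.cos(np.radians(-18)),np.sin(np.radians(-18))])
print(tool([[*(a-.05*u),.095],[*(a+.075*u),.095]]).round(1))
E
```

```text
3.3 [ 0.38978024 -0.29694186  0.22155216] [1.79998057e+02 1.30568796e-02 1.62315243e+02] [-7.66884647e-01 -4.98534309e-02  1.47845701e+00  1.32555185e-04
  1.71279970e+00 -2.02900497e+00] 0.00018856597079246927
scene toggle_knob [(0.6, array([ 0.274, -0.382,  0.109])), (0.56, array([ 0.436, -0.309,  0.107]))]
scene isolator [(0.6, array([ 0.314, -0.407,  0.006])), (0.57, array([ 0.477, -0.324, -0.004]))]
side toggle_knob [(0.78, array([ 0.275, -0.384,  0.103])), (0.68, array([ 0.438, -0.312,  0.109]))]
side isolator [(0.62, array([ 0.317, -0.406,  0.001])), (0.59, array([ 0.48 , -0.328,  0.002]))]
wrist toggle_knob [(0.72, array([ 0.282, -0.381,  0.106])), (0.58, array([ 0.435, -0.309,  0.109]))]
wrist isolator [(0.84, array([ 0.478, -0.319,  0.001])), (0.62, array([ 0.317, -0.406, -0.   ]))]
[[   0.2   -0.4  126.4]
 [-124.8   -1.1  126.4]]
```

{"api": "step_arm", "payload": {"series": [[-1,0,1,60,0],[-1,0,1,120,0],[-1,0,1,126,0],[-1,0,1,126,0],[-1,-12,1,126,0],[-1,-24,1,126,0],[-1,-32,1,126,0],[-1,-40,1,126,0],[-1,-48,1,126,0],[-1,-56,1,126,0],[-1,-64,1,126,0],[-1,-72,1,126,0],[-1,-80,1,126,0],[-1,-88,1,126,0],[-1,-94,1,126,0],[-1,-100,1,126,0],[-1,-104,1,126,0],[-1,-108,1,126,0],[-1,-108,1,126,0]]}}

```text
time: 6.12
tool_pos: [0.4931, -0.3291, 0.0954]
ee_rot: [3.142, -0.0, 2.833]
wrist_force: [-0.1, 0.7, -0.1]
width: 0.0004
```

```bash
python3 - <<'E'
from h import *
o=robot.get_obs();print(o['time'],o['tool_pos'],o['wrist_force'])
ims=[]
for n,b in(("scene",(140,180,240,280)),("side",(270,280,410,400))):
    s=cams.snapshot(n);ims.append(cv2.resize(s["pixels"][b[1]:b[3],b[0]:b[2],::-1],(400,400),interpolation=cv2.INTER_CUBIC))
    print(n,[(r["p"],np.round(r["position"],3)) for r in models.pinpoint(s,"toggle_knob")[:3]])
cv2.imwrite("pics/flip.png",np.hstack(ims))
E
```

```text
6.125 [ 0.49308726 -0.32909965  0.09541137] [-0.12351802  0.71717549 -0.08398191]
scene [(0.52, array([ 0.516, -0.337,  0.101]))]
side [(0.69, array([ 0.28 , -0.386,  0.105])), (0.65, array([ 0.518, -0.339,  0.109]))]
```

View pics/flip.png

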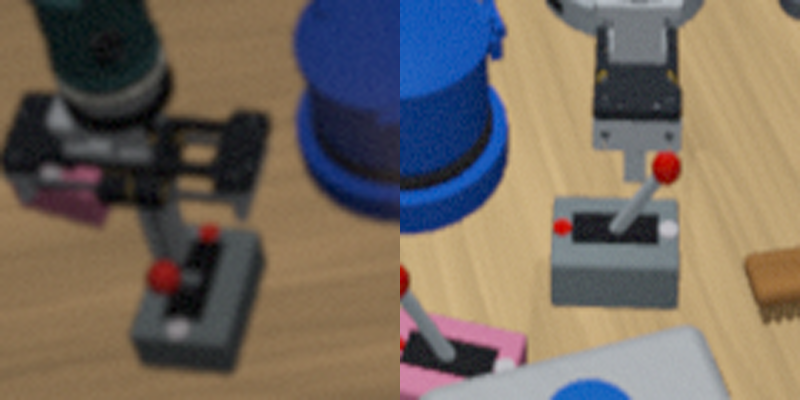

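The scene and side crops both show the knob over at the white-dot side. It has moved about 84 mm, the full 2×42 mm throw. Now I'll rise and move above the bar.

```bash
python3 - <<'E'
from h import *
print(tool([[.486,-.008,.23]]).round(1))
E
```

```text
[[ 104.1  303.8 -134.5]]
```

{"api": "step_arm", "payload": {"series": [[-1,12,0,-20,0],[-1,16,0,-75,0],[-1,16,0,-134,0],[-0.1,30,50,-134,9],[-0.1,44,105,-134,18],[-0.1,60,160,-134,27],[-0.1,80,215,-134,36],[-0.1,95,270,-134,45],[-0.1,104,304,-134,53.6],[-0.1,104,304,-134,53.6],[-0.1,104,304,-134,53.6]]}}

```text
time: 7.7
tool_pos: [0.4861, -0.0086, 0.2305]
ee_rot: [3.141, 0.001, 1.898]
wrist_force: [-0.3, -0.6, 0.4]
width: 0.0421
```

```bash
python3 - <<'E'
from h import *
o=robot.get_obs();print(o['time'],o['tool_pos'],np.degrees(o['ee_rot']),o['width'])
for n in("scene","side","wrist"):
    s=cams.snapshot(n)
    for l in("lid_bar","lid_hinge","crock","toggle_knob"):print(n,l,[(r["p"],np.round(r["position"],3)) for r in models.pinpoint(s,l)[:4]])
CR=(.598,.030);YC=18.7
im=s["pixels"][:,:,::-1].copy()
cv2.polylines(im,[np.int32(proj(s,fr(CR,YC,[[-.121,-.044,.137],[-.121,.044,.137]])))],False,(0,255,0),1)
cv2.polylines(im,[np.int32(proj(s,fr(CR,YC,[[-.121,0,.137],[.084,0,.125]])))],False,(0,0,255),1)
cv2.imwrite("pics/w.png",im)
E
```

```text
7.7 [ 0.48607454 -0.00859686  0.23049145] [1.79942065e+02 7.81614494e-02 1.08759796e+02] 0.04207510292525387
scene lid_bar [(0.82, array([0.211, 0.172, 0.139])), (0.7, array([ 0.481, -0.009,  0.139])), (0.63, array([ 0.211, -0.147,  0.135]))]
scene lid_hinge [(0.91, array([0.391, 0.285, 0.132])), (0.91, array([ 0.422, -0.143,  0.124])), (0.73, array([0.677, 0.06 , 0.123]))]
scene crock [(0.82, array([0.314, 0.24 , 0.001])), (0.8, array([ 0.334, -0.143, -0.003])), (0.67, array([0.595, 0.03 , 0.005])), (0.43, array([ 0.479, -0.327, -0.005]))]
scene toggle_knob [(0.5, array([ 0.276, -0.385,  0.111])), (0.46, array([ 0.516, -0.339,  0.102]))]
side lid_bar [(0.79, array([ 0.21 , -0.15 ,  0.139])), (0.62, array([0.217, 0.17 , 0.142])), (0.57, array([ 0.487, -0.007,  0.136]))]
side lid_hinge [(0.91, array([0.675, 0.06 , 0.124])), (0.91, array([0.388, 0.292, 0.126])), (0.89, array([ 0.415, -0.144,  0.118])), (0.7, array([ 0.596,  0.032, -0.   ]))]
side crock [(0.96, array([ 0.596,  0.033, -0.002])), (0.71, array([ 0.319,  0.25 , -0.001])), (0.58, array([ 0.332, -0.146, -0.001]))]
side toggle_knob [(0.67, array([ 0.519, -0.338,  0.108])), (0.47, array([ 0.277, -0.386,  0.104]))]
wrist lid_bar [(0.6, array([ 0.484, -0.006,  0.135]))]
wrist lid_hinge [(0.86, array([ 0.414, -0.144,  0.126])), (0.69, array([0.673, 0.06 , 0.125]))]
wrist crock [(0.9, array([ 0.332, -0.145,  0.   ])), (0.88, array([ 0.595,  0.029, -0.003]))]
wrist toggle_knob []
```

View pics/w.png

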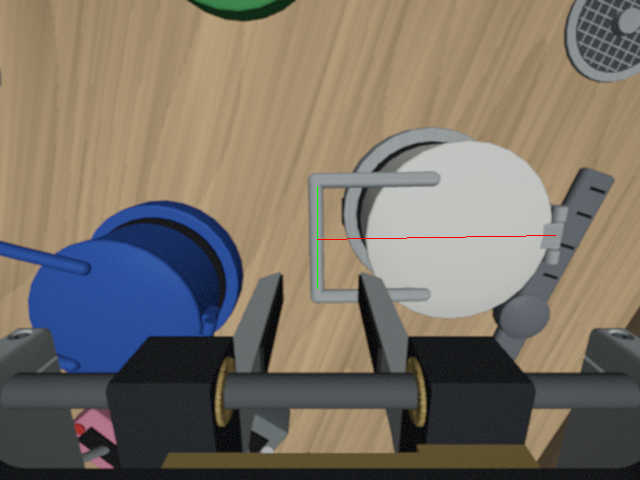

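The wrist view shows the bar at column 317, midway between the fingers, with yaw and overlay agreeing. Both rods (rows 180 and 295) are clear of the finger line. Now I'll descend and grip.

{"api": "step_arm", "payload": {"series": [[-0.1,0,-2,40,0],[-0.1,0,-2,75,0],[-0.1,0,-2,100,0],[-0.1,0,-2,112,0],[-0.1,0,-2,113,0],[-0.4,0,-2,113,0],[-0.7,0,-2,113,0],[-1,0,-2,113,0],[-1,0,-2,113,0],[-1,0,-2,113,0]]}}

```text
time: 9.7
tool_pos: [0.4829, -0.0092, 0.1172]
ee_rot: [-3.138, 0.0, 1.897]
wrist_force: [-5.4, -1.9, 4.2]
width: 0.0112
```

```bash
python3 - <<'E'
from h import *
o=robot.get_obs();print(o['time'],o['tool_pos'],np.degrees(o['ee_rot']),o['width'],o['wrist_force'])
p0=o['tool_pos']
# arc for bar: angle in lid frame
r=np.hypot(.205,.012);a0=np.arctan2(.012,.205)
for d in range(0,50,5):
    a=a0+np.radians(d);print(d,"y %.1f z %.1f"%((.205-r*np.cos(a))*1000,-(r*np.sin(a)-.012)*1000))
E
```

```text
9.7 [ 0.48290945 -0.00921833  0.11717338] [-1.79797106e+02  2.75200201e-02  1.08688557e+02] 0.011203131650428471 [-5.36791366 -1.91880944  4.18097364]
0 y -0.0 z -0.0
5 y 1.8 z -17.8
10 y 5.2 z -35.4
15 y 10.1 z -52.6
20 y 16.5 z -69.4
25 y 24.3 z -85.5
30 y 33.5 z -100.9
35 y 44.0 z -115.4
40 y 55.7 z -129.0
45 y 68.5 z -141.4
```

The jaws stopped at 11 mm, which fits the 12 mm bar. I'll lift along the arc.

{"api": "step_arm", "payload": {"series": [[-1,0,0,-9,0],[-1,0,1,-18,0],[-1,0,2.5,-27,0],[-1,0,4.5,-35.5,0],[-1,0,6.5,-44,0],[-1,0,9,-52.5,0],[-1,0,12,-61,0],[-1,0,15.5,-69.5,0],[-1,0,19,-77.5,0],[-1,0,23,-85.5,0]]}}

```text
time: 10.95
tool_pos: [0.5047, -0.0015, 0.2029]
ee_rot: [-3.138, -0.0, 1.897]
wrist_force: [-7.7, -4.0, 1.4]
width: 0.0108
```

```bash
python3 - <<'E'
from h import *
o=robot.get_obs();print(o['time'],o['tool_pos'],np.degrees(o['ee_rot']),o['width'],o['wrist_force'])
for n in("scene","side"):
    s=cams.snapshot(n);print(n,[(r["p"],np.round(r["position"],3)) for r in models.pinpoint(s,"lid_bar")[:4]])
E
```

```text
10.95 [ 0.50473317 -0.00152946  0.2028619 ] [-1.79786025e+02 -1.09249831e-02  1.08670957e+02] 0.010788972214973163 [-7.74995887 -3.97500591  1.40511915]
scene [(0.88, array([0.214, 0.174, 0.138])), (0.72, array([ 0.215, -0.149,  0.136])), (0.65, array([0.505, 0.   , 0.221]))]
side [(0.72, array([0.219, 0.17 , 0.138])), (0.7, array([0.508, 0.002, 0.222])), (0.63, array([ 0.21 , -0.149,  0.138]))]
```

{"api": "step_arm", "payload": {"series": [[-1,0,4,-8,0],[-1,0,9,-15.5,0],[-1,0,14,-23,0],[-1,0,19.5,-30,0],[-1,0,25,-37,0],[-1,0,31,-43.5,0],[-1,0,37.5,-50,0],[-1,0,44,-56,0],[-1,0,44,-56,0],[-1,0,44,-56,0],[-1,0,44,-56,0],[-1,0,44,-56,0]]}}

```text
time: 12.65
tool_pos: [0.5461, 0.0129, 0.2614]
ee_rot: [-3.141, 0.0, 1.897]
wrist_force: [-9.2, -2.4, 7.0]
width: 0.0112
```

```bash
python3 - <<'E'
from h import *
o=robot.get_obs();print(o['time'],o['tool_pos'],np.degrees(o['ee_rot']),o['width'],o['wrist_force'])
h=np.array([.676,.058,.125])
ims=[]
for n in("scene","side","wrist"):
    s=cams.snapshot(n)
    if n!="wrist":ims.append(s["pixels"][:,:,::-1])
    for r in models.pinpoint(s,"lid_bar")[:4]:
        p=np.array(r["position"])
        if p[2]>.2:print(n,r["p"],p.round(3),np.degrees(np.arctan2(p[2]-h[2],np.hypot(*(p-h)[:2])))-3.35)
    print([np.round(r["position"],3) for r in models.pinpoint(s,"toggle_knob")[:2]])
    for l in "bowl_outer bowl_inner spray_arm filter_disc brush rinse_bottle".split(): 
        if n=="scene":print(l,[np.round(r["position"],3) for r in models.pinpoint(s,l)[:1]])
p=o['tool_pos']+[0,0,.019]-h;print("from tcp",np.degrees(np.arctan2(p[2],np.hypot(*p[:2])))-3.35)
cv2.imwrite("pics/end.png",np.hstack([cv2.resize(ims[0][150:350,130:400],(400,300)),cv2.resize(ims[1][170:410,180:480],(400,300))]))
E
```

```text
12.65 [0.54608148 0.01294282 0.2614362 ] [-1.79937676e+02  6.14255035e-03  1.08687065e+02] 0.011173946707097478 [-9.21124086 -2.42286066  7.01038068]
scene 0.9 [0.547 0.012 0.274] 43.999257051174354
[array([ 0.516, -0.337,  0.105])]
bowl_outer [array([0.55 , 0.328, 0.001])]
bowl_inner [array([0.547, 0.328, 0.008])]
spray_arm [array([ 0.771, -0.052,  0.004])]
filter_disc [array([0.72 , 0.278, 0.001])]
brush [array([ 0.673, -0.4  , -0.002])]
rinse_bottle [array([0.548, 0.503, 0.001])]
side 0.61 [0.552 0.011 0.278] 45.87415024286546
[array([ 0.281, -0.387,  0.102]), array([ 0.518, -0.336,  0.107])]
wrist 0.74 [0.547 0.017 0.278] 45.184553933424695
[]
from tcp 45.151744690519365
```

View pics/end.png

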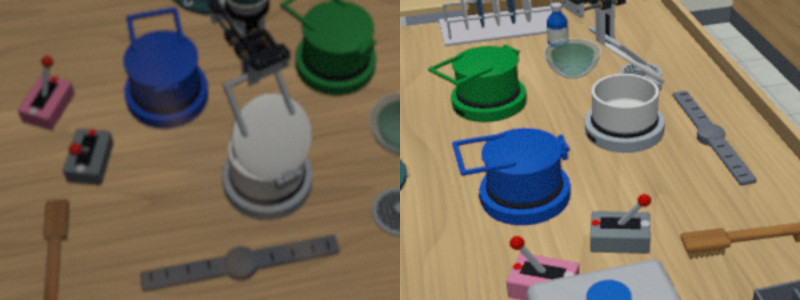

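The pictures show the lid held at about 45°, the grey toggle at the white dot and the bystanders in place. Handing in.

```bash
python3 -c "
from bench import robot
print(robot.close_job())"
```

```text
the job is handed in; nothing more can be done
None
```

The grey isolator's toggle is flipped fully to the white dot. The white crock's lid was then lifted by its bar and is being held at about 45° in the closed gripper. I handed the job in at about 13 s of the 48 s allowed; it gave no verdict.

What the last checks showed:
- **Toggle:** the knob is about 84 mm from where it started, which is the full throw, and it read the same in the final pictures.
- **Lid angle:** 44.0°, 45.9° and 45.2° from the three cameras, and 45.2° from the tool position. The band is 37 to 53°.
- **Grip:** the jaws stopped at 11.2 mm on the 12 mm bar. The wrist force was about 12 N, slightly strained sideways but far below its limit.
- **Bystanders:** bowl_outer read within 2 mm of its starting position. The others were only looked at in the pictures, where I saw no change; I took no starting positions for them.

No check failed. The only disagreement was a few millimetres between the network readings.

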